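Weigh down the pencil holder with scooped marbles

TASK

The empty wooden pencil holder is too light: with the scoop, never letting the fingers touch the marbles, scoop at least three marbles out of the grey tray and tip them into the holder. Every marble must end up in the holder or in the tray, with none spilled; then stand the scoop level on its cork mat again, pan on the mat, and let go. Do not push or tip the holder, and leave the mug, hole punch and phone stand where they are.

Things in the scene. Friction and masses are not known exactly. Their poses are not given: they have to be found in the camera images.
- tray: Fixed grey plastic tray, walls 4 mm thick and 45 mm high. Origin: underside, on the centreline; x = its long axis. Inside 66 mm wide. Flat floor, 5 mm above the origin, from the near wall's face at x = -150 mm to x = +60 mm, then a 45 degree slope up to the far wall at x = +100 mm. All marbles start on the floor between x = -30 and +60 mm; the rest is empty.
- marble0: One of six alike, milky-white glass marbles, a ball of 22 mm diameter and 14 g, polished (friction about 0.25); origin at the ball's centre. It rolls on slopes over about 5 degrees.
- marble1: One of six alike, milky-white glass marbles, a ball of 22 mm diameter and 14 g, polished (friction about 0.25); origin at the ball's centre. It rolls on slopes over about 5 degrees.
- marble2: One of six alike, milky-white glass marbles, a ball of 22 mm diameter and 14 g, polished (friction about 0.25); origin at the ball's centre. It rolls on slopes over about 5 degrees.
- marble3: One of six alike, milky-white glass marbles, a ball of 22 mm diameter and 14 g, polished (friction about 0.25); origin at the ball's centre. It rolls on slopes over about 5 degrees.
- marble4: One of six alike, milky-white glass marbles, a ball of 22 mm diameter and 14 g, polished (friction about 0.25); origin at the ball's centre. It rolls on slopes over about 5 degrees.
- marble5: One of six alike, milky-white glass marbles, a ball of 22 mm diameter and 14 g, polished (friction about 0.25); origin at the ball's centre. It rolls on slopes over about 5 degrees.
- scoop: Loose aluminium scoop, 130 g, level on the mat. Origin: centre of the pan's underside. Pan 80 mm long (x) by 58 mm wide, floor 2.5 mm thick; +x end (nose) open; rear wall and side walls (these stop 18 mm short of the nose) 3 mm thick, top at 30 mm. A post behind it (to x = -48 mm) carries a level wooden handle along x from -40 to -125 mm, 16 mm wide, 18 mm tall, centred 70 mm above the underside.
- scoop_grip (a point): Middle of the scoop's handle, where to grip it across its 16 mm width: 80 mm behind (-x) and 70 mm above the scoop's origin; same axes as the scoop.
- scoop_pan (a point): Middle of the space inside the scoop's pan, 15 mm above the scoop's origin.
- mat: Fixed square cork mat, 160 x 160 mm, 4 mm thick; origin at the centre of its underside. The scoop's home.
- holder: Loose, empty square pencil holder of pale wood, open at the top, about 220 g: 92 x 92 mm outside, 95 mm high, walls and floor 6 mm thick (inside 80 x 80 mm). Origin: centre of its underside, z up.
- holder_mid (a point): Middle of the space inside the pencil holder, 45 mm above its origin.
- mug: Loose navy ceramic mug, 82 mm across, 92 mm high, handle at its +y side; a bystander. Origin: centre of its underside.
- punch: Loose stainless hole punch, about 105 x 55 x 60 mm; a bystander. Origin: centre of its underside.
- phone_stand: Loose transparent acrylic phone stand, 80 x 70 mm and 105 mm high; a bystander. Origin: centre of its underside.
There are look-alikes about, which are no part of the job. There is more than one size of the mat; the job needs the smaller.

How it is judged:
On the way, in this order (a step that is already met when the one before it is completed fails the run):
1. at least one marble rides in the scoop, lifted out of the tray (((distance between marble0 and scoop_pan below 0.04 m and height (world z) of marble0 above 0.085 m) or (distance between marble1 and scoop_pan below 0.04 m and height (world z) of marble1 above 0.085 m) or (distance between marble2 and scoop_pan below 0.04 m and height (world z) of marble2 above 0.085 m) or (distance between marble3 and scoop_pan below 0.04 m and height (world z) of marble3 above 0.085 m) or (distance between marble4 and scoop_pan below 0.04 m and height (world z) of marble4 above 0.085 m) or (distance between marble5 and scoop_pan below 0.04 m and height (world z) of marble5 above 0.085 m))), for 0.2 s.
2. at least three marbles are in the pencil holder ((distance between each of marble0, marble1, marble2 and holder_mid below 0.058 m or distance between each of marble0, marble1, marble3 and holder_mid below 0.058 m or distance between each of marble0, marble1, marble4 and holder_mid below 0.058 m or distance between each of marble0, marble1, marble5 and holder_mid below 0.058 m or distance between each of marble0, marble2, marble3 and holder_mid below 0.058 m or distance between each of marble0, marble2, marble4 and holder_mid below 0.058 m or distance between each of marble0, marble2, marble5 and holder_mid below 0.058 m or distance between each of marble0, marble3, marble4 and holder_mid below 0.058 m or distance between each of marble0, marble3, marble5 and holder_mid below 0.058 m or distance between each of marble0, marble4, marble5 and holder_mid below 0.058 m or distance between each of marble1, marble2, marble3 and holder_mid below 0.058 m or distance between each of marble1, marble2, marble4 and holder_mid below 0.058 m or distance between each of marble1, marble2, marble5 and holder_mid below 0.058 m or distance between each of marble1, marble3, marble4 and holder_mid below 0.058 m or distance between each of marble1, marble3, marble5 and holder_mid below 0.058 m or distance between each of marble1, marble4, marble5 and holder_mid below 0.058 m or distance between each of marble2, marble3, marble4 and holder_mid below 0.058 m or distance between each of marble2, marble3, marble5 and holder_mid below 0.058 m or distance between each of marble2, marble4, marble5 and holder_mid below 0.058 m or distance between each of marble3, marble4, marble5 and holder_mid below 0.058 m)), for 0.2 s.
At the end, for the whole second after the job is handed in: At least three marbles in the holder, every other one in holder or tray; holder upright (0.1 rad), at rest, within 30 mm of its start; scoop at rest on the cork mat, level (0.1 rad), its pan's centre at least 10 mm inside the mat's edges ((distance between each of marble0, marble1, marble2 and holder_mid below 0.058 m or distance between each of marble0, marble1, marble3 and holder_mid below 0.058 m or distance between each of marble0, marble1, marble4 and holder_mid below 0.058 m or distance between each of marble0, marble1, marble5 and holder_mid below 0.058 m or distance between each of marble0, marble2, marble3 and holder_mid below 0.058 m or distance between each of marble0, marble2, marble4 and holder_mid below 0.058 m or distance between each of marble0, marble2, marble5 and holder_mid below 0.058 m or distance between each of marble0, marble3, marble4 and holder_mid below 0.058 m or distance between each of marble0, marble3, marble5 and holder_mid below 0.058 m or distance between each of marble0, marble4, marble5 and holder_mid below 0.058 m or distance between each of marble1, marble2, marble3 and holder_mid below 0.058 m or distance between each of marble1, marble2, marble4 and holder_mid below 0.058 m or distance between each of marble1, marble2, marble5 and holder_mid below 0.058 m or distance between each of marble1, marble3, marble4 and holder_mid below 0.058 m or distance between each of marble1, marble3, marble5 and holder_mid below 0.058 m or distance between each of marble1, marble4, marble5 and holder_mid below 0.058 m or distance between each of marble2, marble3, marble4 and holder_mid below 0.058 m or distance between each of marble2, marble3, marble5 and holder_mid below 0.058 m or distance between each of marble2, marble4, marble5 and holder_mid below 0.058 m or distance between each of marble3, marble4, marble5 and holder_mid below 0.058 m) and (distance between marble0 and holder_mid below 0.058 m or (x of marble0 in the frame of tray between -0.155 and 0.105 m and y of marble0 in the frame of tray between -0.04 and 0.04 m and z of marble0 in the frame of tray between 0 and 0.06 m)) and (distance between marble1 and holder_mid below 0.058 m or (x of marble1 in the frame of tray between -0.155 and 0.105 m and y of marble1 in the frame of tray between -0.04 and 0.04 m and z of marble1 in the frame of tray between 0 and 0.06 m)) and (distance between marble2 and holder_mid below 0.058 m or (x of marble2 in the frame of tray between -0.155 and 0.105 m and y of marble2 in the frame of tray between -0.04 and 0.04 m and z of marble2 in the frame of tray between 0 and 0.06 m)) and (distance between marble3 and holder_mid below 0.058 m or (x of marble3 in the frame of tray between -0.155 and 0.105 m and y of marble3 in the frame of tray between -0.04 and 0.04 m and z of marble3 in the frame of tray between 0 and 0.06 m)) and (distance between marble4 and holder_mid below 0.058 m or (x of marble4 in the frame of tray between -0.155 and 0.105 m and y of marble4 in the frame of tray between -0.04 and 0.04 m and z of marble4 in the frame of tray between 0 and 0.06 m)) and (distance between marble5 and holder_mid below 0.058 m or (x of marble5 in the frame of tray between -0.155 and 0.105 m and y of marble5 in the frame of tray between -0.04 and 0.04 m and z of marble5 in the frame of tray between 0 and 0.06 m)) and x of scoop in the frame of mat between -0.07 and 0.07 m and y of scoop in the frame of mat between -0.07 and 0.07 m and z of scoop in the frame of mat between 0 and 0.01 m and angle between each of scoop, holder's own z axis and vertical below 0.1 rad and linear speed of each of scoop, holder below 0.03 m/s and distance of holder from where it was at the start of the episode below 0.03 m); the robot touches nothing.
It fails at once if the fingers touch a marble (contact force between the fingers and marble0 above 0.3 N or contact force between the fingers and marble1 above 0.3 N or contact force between the fingers and marble2 above 0.3 N or contact force between the fingers and marble3 above 0.3 N or contact force between the fingers and marble4 above 0.3 N or contact force between the fingers and marble5 above 0.3 N).
It fails at once if the pencil holder is pushed more than 50 mm or tipped (distance of holder from where it was at the start of the episode above 0.05 m or angle between holder's own z axis and vertical above 0.4 rad).
It fails at once if the mug, hole punch or phone stand is moved more than 30 mm or tipped (distance of any of mug, punch, phone_stand from where it was at the start of the episode above 0.03 m or angle between any of mug, punch, phone_stand's own z axis and vertical above 0.3 rad).
It also fails if it takes over 61 s, if anything falls off the work surface, if the arm or the gripper's body presses on something with over 40 N, if the wrist force passes 120 N, or if a joint passes its speed limit or range.

ROBOT

A 6-joint arm with a two-finger parallel gripper is mounted at the origin on the work surface. World frame = base frame: x ahead of the robot, y to its left, z up, the work surface at z = 0. Lengths are in m, angles in rad, forces in N, time in s.
With the tool pointing down it reaches from about 0.35 to 0.8 m from the base axis. Payload 7.3 kg.
Tool frame: the origin (TCP) lies at the very end of the fingers, on their centre line; the grasp point (between the pads) lies 19 mm behind it (ctrl.hold_point_z is the distance from the TCP to the grasp point, in m); z points along the fingers, y is the line along which they close (so a half turn about z gives the same grasp; the last joint's range is limited). The gripper opens to 85 mm and grips with 20 to 120 N. Pads are 22 mm wide; open, the fingers measure 114 mm over their backs; the gripper's body (76 mm by 85 mm) begins 54 mm behind the grasp point. The pads swing forward as they close: fully open they stand 13 mm farther back than shut.
Start: joints at [0.964, 0.342, 1.524, -0, 1.275, -0.146], TCP at [0.233, 0.47, 0.201] pointing down, gripper open.
Joint ranges: [-2.53, 2.53], [-0.77, 2.02], [0.04, 2.7], [-1, 4.14], [0.28, 2.66], [-3.11, 3.11]. Speed limits (rad/s): [2.57, 2.57, 3.14, 3.14, 3.14, 3.14].

INTERFACE

Orientations are given as a unit quaternion [w, x, y, z].
In Python, from cell import get_obs, imaging, close_job, ctrl gives the robot as it stands. The module is installed in compiled form; this text tells all that it offers.
- The arm moves only by the tool move_arm, never from a script. Its argument "steps" is a list that holds one entry, the list of rows, each a list of 5 numbers: the shift along the world's x, y, z each as a share of 0.1 m, from -1 to 1, then the turn about the world's z as a share of 5 degrees, from -1 to 1, then the closure, from -1 (fully open) to 1 (shut). A call has 1 to 20 rows; each row shifts and turns the commanded pose from where the row before left it; what a row does not reach is not made up. A row lasts 1/10 s, in which the tool goes at most 50 mm and 8.59 degrees, less where a joint would pass 70% of its speed; a pose out of reach is approached as far as the arm can. A call with a number of a shift or a turn outside -1 to 1 is refused whole. A call with a gripper value outside its range is refused whole. The fingers move at their own pace and stop on an object; the grip force is fixed at half the most. Time passes only in rows, so rows that do not move let the fingers close. It gives the time, the measured TCP pose, the force, the opening and the grip force at its end, in the units of the state.
- get_obs(): the state, without advancing time (a new reading comes with each control period).
- imaging.camera(name): name is "scene" or "top"; returns a dict with "image" (420x560x3 uint8, blue, green, red), "z_map" (420x560 float32, m along the optical axis (not along the pixel's ray), 0 where there is no reading), "intrinsics" (3x3 intrinsics, pixels), "extrinsics" (4x4, takes a point from camera to world coordinates). Camera axes: x right, y up, looking along -z (the intrinsics and any distortion apply to the point x, -y, -z); pixel columns grow to the right and rows downward; lengths in m; the calibration is good to about 2 mm. A picture is of the moment at which its call begins.
- close_job(): hands the job in; it is judged then, once.
The state is a dict: "clock": time; "joints": joint angles; "qvel": joint speeds; "joint_torque": joint torques, N m; "tcp_pos": TCP position; "tool_rot": TCP orientation; "wrist_force": force on the tool from outside, world axes, zero at the start; "torque": the same for the moment, N m; "opening": opening from 0.0 (shut) to 1.0 (fully open); "grasp_force": force on a finger pad.
Only numpy, scipy, OpenCV 4.12 (cv2) and the standard library are available. Lean on these libraries where they do the work, as an engineer would, in place of code of your own. Each camera call takes 0.05 s, during which the arm holds its last target. There are 200 camera calls.

## Working session

There is one attempt and no reset: what is moved stays moved. The work goes in short steps, Python scripts to look and compute and a tool call to move; the robot and the scene stay as the last step left them, time stands still between calls to the robot, and variables do not carry over. Pictures are saved under pics/ and viewed, at most 10 in all, crops included, and the job is handed in when it is done.

Besides the shell and the picture viewer there is one more tool, called in YAML: its name, and indented under it one key for each argument. move_arm: Moves the arm, as the interface text tells. Its arguments: {"type":"object","properties":{"steps":{"type":"array"}},"required":["steps"]}

```bash
mkdir -p pics
cat > h.py <<'E'
import numpy as np, cv2
from cell import get_obs, imaging, close_job, ctrl
def cloud(c):
    K=c["intrinsics"];T=c["extrinsics"];z=c["z_map"];v,u=np.mgrid[:z.shape[0],:z.shape[1]]
    P=np.stack([(u-K[0,2])/K[0,0]*z,-(v-K[1,2])/K[1,1]*z,-z,np.ones_like(z)],-1)@T.T
    P=P[...,:3].copy();P[z==0]=np.nan
    return P
E
python3 - <<'E'
from h import *
for n in("scene","top"):
    c=imaging.camera(n);cv2.imwrite(f"pics/{n}0.png",c["image"]);np.savez(f"{n}0.npz",**c)
    print(n,c["intrinsics"],c["extrinsics"],c.keys())
o=get_obs();print(o,ctrl.hold_point_z)
E
```

```text
scene [[472.96255404   0.         281.62976528]
 [  0.         472.96255404 216.6799669 ]
 [  0.           0.           1.        ]] [[ 0.06226706 -0.83994554  0.53908654  1.04272718]
 [ 0.99805878  0.0530615  -0.03260591 -0.08343833]
 [-0.00121755  0.54007033  0.84161901  0.8987599 ]
 [ 0.          0.          0.          1.        ]] dict_keys(['image', 'z_map', 'intrinsics', 'extrinsics'])
top [[393.2994567    0.         281.95553392]
 [  0.         393.2994567  215.95070169]
 [  0.           0.           1.        ]] [[-0.00610174  0.99754291 -0.0697919   0.46742302]
 [-0.99984175 -0.00725233 -0.01624453 -0.03920896]
 [-0.01671077  0.06968174  0.9974293   0.99901246]
 [ 0.          0.          0.          1.        ]] dict_keys(['image', 'z_map', 'intrinsics', 'extrinsics'])
{'clock': 0.1, 'joints': array([ 9.63988997e-01,  3.42658248e-01,  1.52495478e+00, -3.35530885e-06,
        1.27540644e+00, -1.46020090e-01]), 'qvel': array([ 0.00073757, -0.00251926, -0.00076662, -0.00076149,  0.00058985,
       -0.00100574]), 'joint_torque': array([ 1.29359560e-03, -4.34449983e+01, -2.46489662e+01, -1.74424854e-04,
        4.77597874e-03, -6.05916580e-05]), 'tcp_pos': array([0.23319304, 0.4699022 , 0.20058117]), 'tool_rot': array([-2.60747093e-04,  2.28360226e-01,  9.73576447e-01, -6.64049940e-04]), 'wrist_force': array([ 0.10474525, -0.45202925, -0.12044475]), 'torque': array([-0.01490993, -0.03828174,  0.00385519]), 'grasp_force': 0.0, 'opening': 1.0009523107257685} 0.0187
```

View pics/scene0.png

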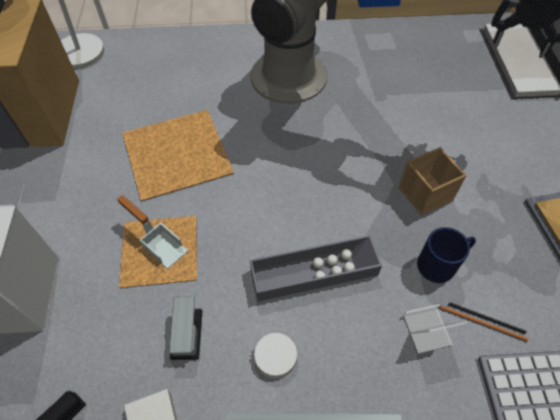

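View pics/top0.png

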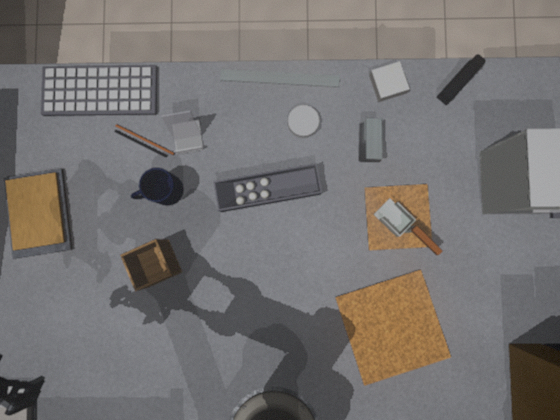

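The two mats are in the top image at (398,217), with the scoop on it, and at (393,326), which is larger. The smaller one under the scoop is the job's mat. The holder is at (151,264), the tray at (268,188) with the marbles near its +y end (235–265, 190), the mug at (157,186), the phone stand at (185,135) and the punch at (372,140).

Run:
```python
from h import *
C={n:dict(np.load(f"{n}0.npz")) for n in("scene","top")}
def rect(p,name):
    r=cv2.minAreaRect((p[:,:2]*1000).astype(np.float32));print(name,len(p),"c",np.round(r[0],1),"size",np.round(r[1],1),"ang",round(r[2],1),"z",np.round(np.percentile(p[:,2],[2,50,98])*1000,1))
for n,boxes in dict(top=dict(tray=(210,155,330,220),holder=(115,230,190,295),mat=(358,175,440,255),mat2=(330,265,455,388),mug=(130,165,180,205),stand=(165,95,210,160),punch=(355,110,390,168)),
  scene=dict(tray=(245,235,385,302),holder=(395,145,468,218),mat=(114,212,203,290),scoop=(112,190,200,275))).items():
    c=C[n];P=cloud(c);hsv=cv2.cvtColor(c["image"],cv2.COLOR_BGR2HSV)
    for k,(a,b,u,v) in boxes.items():
        p=P[b:v,a:u].reshape(-1,3);h=hsv[b:v,a:u].reshape(-1,3).astype(int);ok=np.isfinite(p[:,2]);p,h=p[ok],h[ok]
        if k=="tray":
            rect(p[abs(p[:,2]-.045)<.004],n+" tray rim")
            m=p[(h[:,1]<60)&(h[:,2]>140)&(p[:,2]<.035)&(p[:,2]>.012)]
            rect(m,"marbles")
        elif k=="holder": rect(p[abs(p[:,2]-.095)<.004],n+" holder rim")
        elif "mat" in k:
            rect(p[(h[:,1]>110)&(h[:,0]<25)&(p[:,2]<.01)],n+k)
            if k=="mat":
                q=p[(p[:,2]>.070)];
                if len(q)>5: rect(q,n+" handle top")
                q=p[(p[:,2]>.030)&(p[:,2]<.04)];
                if len(q)>5: rect(q,n+" pan rim")
        elif k=="scoop":
            q=p[p[:,2]>.070];rect(q,n+" handle top")
            q=p[(p[:,2]>.030)&(p[:,2]<.04)];rect(q,n+" pan rim")
        else: rect(p[p[:,2]>.03],n+k)
c=C["top"];cv2.imwrite("pics/crop.png",np.hstack([cv2.resize(c["image"][165:260,350:450],(400,380)),cv2.resize(c["image"][225:300,110:190],(400,380))]))
```

```text
top tray rim 520 c [607.8  13.4] size [ 74.4 257.9] ang 9.6 z [41.2 44.4 48.1]
marbles 222 c [599.7  52.1] size [45.6 85.1] ang 14.0 z [17.7 24.5 28.8]
top holder rim 400 c [422.2 291.9] size [91.9 92.3] ang 23.6 z [91.3 94.6 97.7]
topmat 2101 c [ 533.5 -315.9] size [155.8 157.2] ang 2.7 z [-0.9  3.1  6.8]
top handle top 286 c [ 475.1 -358.3] size [84.3 17. ] ang 45.3 z [71.1 81.4 84.8]
top pan rim 114 c [ 525.1 -309.1] size [66.1 59.1] ang 45.5 z [30.4 33.5 37.5]
topmat2 8252 c [ 260.7 -294.8] size [224.4 224.2] ang 17.6 z [1.2 4.9 8.5]
topmug 832 c [610.8 283. ] size [105.9  81.2] ang 79.0 z [32.  72.6 93.7]
topstand 562 c [764.2 223.5] size [28.4 70.4] ang 7.4 z [ 31.6  67.9 100.6]
toppunch 734 c [ 722.5 -245.3] size [ 42.9 103.5] ang 87.6 z [38.  54.6 62.1]
scene tray rim 863 c [609.3  10.8] size [ 78.  258.9] ang 9.7 z [41.2 44.5 47.9]
marbles 311 c [603.6  50.1] size [44.2 84.8] ang 12.0 z [20.1 24.9 28.5]
scene holder rim 412 c [423.6 288.7] size [93.2 94.4] ang 23.7 z [91.2 94.2 97.5]
scenemat 3295 c [ 537.1 -318. ] size [159.8 157.8] ang 3.0 z [0.5 3.7 7. ]
scene handle top 121 c [ 492.8 -346.3] size [43.1 15.7] ang 45.4 z [70.5 81.1 84.8]
scene pan rim 168 c [ 526.3 -312.9] size [68.6 58.9] ang 45.0 z [30.2 33.7 37.9]
scene handle top 314 c [ 477.  -361.3] size [86.7 16.9] ang 45.2 z [70.9 82.1 85.5]
scene pan rim 168 c [ 526.3 -312.9] size [68.6 58.9] ang 45.0 z [30.2 33.7 37.9]
```

View pics/crop.png

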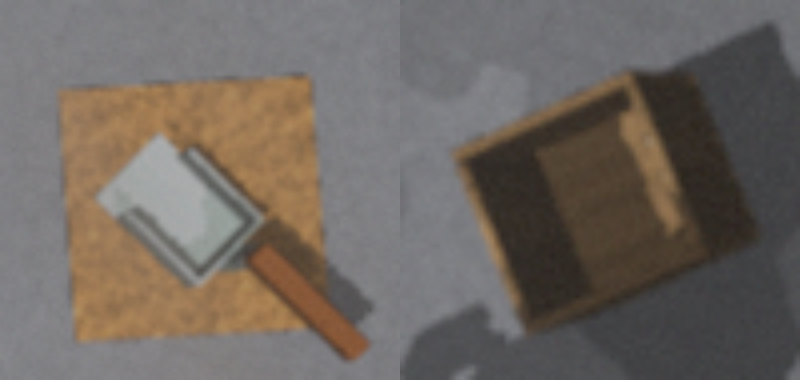

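The crop confirms it: the scoop's nose points up-left (+x+y), its pan is at crop (185,215) and it sits on the smaller (160 mm) mat. The measured sizes match the given ones. Next I move above the handle.

move_arm:
  steps:
    - [[0.247,-0.41,0,-1,-1],[0.247,-0.41,0,-1,-1],[0.247,-0.41,0,-1,-1],[0.247,-0.41,0,-1,-1],[0.247,-0.41,0,-1,-1],[0.247,-0.41,0,-1,-1],[0.247,-0.41,0,-1,-1],[0.247,-0.41,0,-1,-1],[0.247,-0.41,0,-1,-1],[0.247,-0.41,0,-1,-1],[0,-0.46,0,-1,-1],[0,-0.46,0,-1,-1],[0,-0.46,0,-1,-1],[0,-0.46,0,-1,-1],[0,-0.46,0,-1,-1],[0,-0.46,0,-1,-1],[0,-0.46,-0.1,-1,-1],[0,-0.46,-0.2,-1,-1],[-0.02,-0.48,-0.2,-1,-1],[0,0,0,-1,-1]]

```text
clock: 2.1
tcp_pos: [0.4761, -0.358, 0.1479]
tool_rot: [-0.002, 0.895, 0.447, -0.001]
wrist_force: [0.3, 0.1, 0.2]
opening: 1.002
grasp_force: 0.0
```

move_arm:
  steps:
    - [[0.02,0,-0.1,-0.8,-1],[0,0,-0.2,-0.76,-1],[0,0,-0.2,0,-1],[0,0,-0.2,0,-1],[0,0,-0.15,0,-1],[0,0,-0.08,0,-1],[0,0,0,0,-1],[0,0,0,0,-0.5],[0,0,0,0,0],[0,0,0,0,0.5],[0,0,0,0,1],[0,0,0,0,1],[0,0,0,0,1],[0,0,0,0,1]]

```text
clock: 3.5
tcp_pos: [0.4805, -0.3537, 0.0591]
tool_rot: [0.0, 0.921, 0.389, 0.0]
wrist_force: [0.4, 0.3, 0.7]
opening: 0.0
grasp_force: 0.0
```

Run:
```python
from h import *
o=get_obs();print({k:np.round(o[k],4) for k in("clock","joints","tcp_pos","tool_rot","wrist_force","torque","opening","grasp_force")})
```

```text
{'clock': np.float64(3.5), 'joints': array([-0.7629,  0.6101,  1.5007, -0.    ,  1.0306,  0.0085]), 'tcp_pos': array([ 0.4805, -0.3537,  0.0591]), 'tool_rot': array([1.000e-04, 9.212e-01, 3.891e-01, 0.000e+00]), 'wrist_force': array([0.3628, 0.3049, 0.6761]), 'torque': array([-0.0236,  0.053 , -0.0366]), 'opening': np.float64(0.0002), 'grasp_force': np.float64(0.0)}
```

The fingers closed on nothing, so I look again.

Run:
```python
from h import *
a=imaging.camera("scene");np.savez("scene1.npz",**a);b=imaging.camera("top");np.savez("top1.npz",**b)
cv2.imwrite("pics/miss.png",np.hstack([cv2.resize(a["image"][130:320,60:250],(400,400)),cv2.resize(b["image"][150:290,320:460],(400,400))]))
o=get_obs();print(o["tcp_pos"],o["tool_rot"],o["opening"])
```

```text
[ 0.48049846 -0.35369371  0.05905977] [ 2.25799266e-05  9.21191276e-01  3.89110052e-01 -9.39815700e-07] -0.004550167807953736
```

View pics/miss.png

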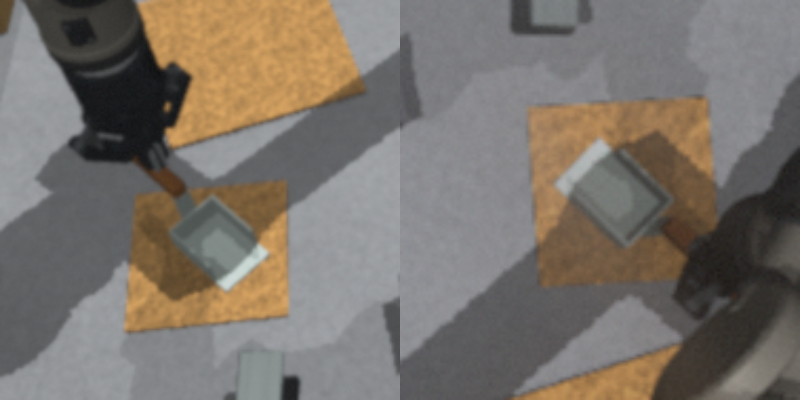

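Run:
```python
from h import *
for n,(a,b,u,v) in dict(scene=(60,130,250,320),top=(320,150,460,290)).items():
    for i in(0,1):
        c=dict(np.load(f"{n}{i}.npz"));P=cloud(c);p=P[b:v,a:u].reshape(-1,3);h=cv2.cvtColor(c["image"],cv2.COLOR_BGR2HSV)[b:v,a:u].reshape(-1,3)
        q=p[(h[:,1]>120)&(p[:,2]>.055)&(p[:,2]<.1)&(p[:,1]>-.45)&(p[:,0]>.42)]
        r=p[(h[:,1]<90)&(h[:,2]>90)&(p[:,2]>.028)&(p[:,2]<.042)&(abs(p[:,0]-.525)<.06)&(abs(p[:,1]+.31)<.06)]
        for s in(q,r): print(n,i,len(s),cv2.minAreaRect((s[:,:2]*1000).astype(np.float32)),np.percentile(s[:,2],[2,50,98]))
    # gripper points low
    d=p[(h[:,2]<70)&(h[:,1]<110)&(p[:,2]>.04)&(p[:,2]<.13)&(np.hypot(p[:,0]-.48,p[:,1]+.355)<.1)]
    t=np.deg2rad(45.3);R=np.array([[np.cos(t),np.sin(t)],[-np.sin(t),np.cos(t)]]);l=(d[:,:2]-[.4805,-.3537])@R.T*1000
    for z0 in np.arange(.05,.13,.01):
        m=(d[:,2]>z0)&(d[:,2]<z0+.01)
        if m.sum()>3: print("grip z",round(z0,2),m.sum(),"along",np.percentile(l[m,0],[5,95]).round(),"across",np.percentile(l[m,1],[5,50,95]).round())
```

```text
scene 0 244 ((479.3511962890625, -361.0191345214844), (82.83793640136719, 14.025659561157227), 44.00656509399414) [0.07216019 0.08235561 0.08575792]
scene 0 184 ((526.9402465820312, -312.2933349609375), (66.76841735839844, 58.905517578125), 45.0411491394043) [0.0285585  0.03318021 0.03823978]
scene 1 106 ((487.1965637207031, -353.1841125488281), (59.9609260559082, 13.399256706237793), 44.785457611083984) [0.07161936 0.0816622  0.08580547]
scene 1 174 ((525.4127197265625, -313.41009521484375), (70.11235046386719, 58.59458923339844), 45.301246643066406) [0.02840994 0.03314581 0.03693522]
grip z 0.07 4 along [-30. -13.] across [-11. -10. -10.]
grip z 0.08 4 along [-19.   2.] across [-11. -10.  -7.]
grip z 0.09 19 along [ 5. 12.] across [-14.  -4.   5.]
grip z 0.1 46 along [ 1. 12.] across [-15.  -4.  10.]
grip z 0.11 42 along [-1. 13.] across [-15.  -6.  10.]
grip z 0.12 37 along [ 5. 13.] across [-15.  -1.   5.]
top 0 247 ((473.320068359375, -358.776123046875), (82.8842544555664, 15.769953727722168), 43.73838424682617) [0.07321847 0.08166063 0.08471442]
top 0 121 ((525.0506591796875, -309.0769958496094), (66.12284851074219, 59.08095932006836), 45.46552276611328) [0.02863075 0.03344736 0.0374221 ]
top 1 53 ((493.361083984375, -338.4303283691406), (22.44325828552246, 15.00378704071045), 51.054359436035156) [0.07221537 0.08223509 0.08701937]
top 1 77 ((525.5723266601562, -308.16259765625), (61.436195373535156, 59.53328323364258), 43.84135437011719) [0.03004551 0.03277481 0.03818438]
grip z 0.05 4 along [32. 34.] across [0. 5. 7.]
grip z 0.06 8 along [-21.  34.] across [-2.  6.  8.]
grip z 0.07 10 along [-22.  34.] across [-1.  7.  8.]
grip z 0.08 5 along [-29.  34.] across [-1.  7.  8.]
grip z 0.09 5 along [ 9. 12.] across [ 7.  8. 12.]
grip z 0.1 11 along [ 9. 13.] across [-3.  7. 16.]
grip z 0.11 9 along [ 9. 13.] across [-1.  8. 15.]
grip z 0.12 7 along [ 8. 14.] across [-3.  2. 18.]
```

Run:
```python
from h import *
c=dict(np.load("scene1.npz"));P=cloud(c);cv2.imwrite("pics/miss2.png",cv2.resize(c["image"][170:250,75:180],(788,600),interpolation=cv2.INTER_CUBIC))
T=np.linalg.inv(c["extrinsics"]);K=c["intrinsics"]
for z in(.059,.085,.1):
    q=T@[.4805,-.3537,z,1];u=K[0,2]-K[0,0]*q[0]/q[2];v=K[1,2]+K[1,1]*q[1]/q[2];print(z,u,v,"crop",(u-75)*7.5,(v-170)*7.5)
```

```text
0.059 138.12875357046278 214.61510803341884 crop 473.46565177847083 334.61331025064123
0.085 134.90650370515658 207.78630384743826 crop 449.29877778867433 283.39727885578696
0.1 132.98114492061757 203.70595667481922 crop 434.85858690463175 252.79467506114415
```

View pics/miss2.png

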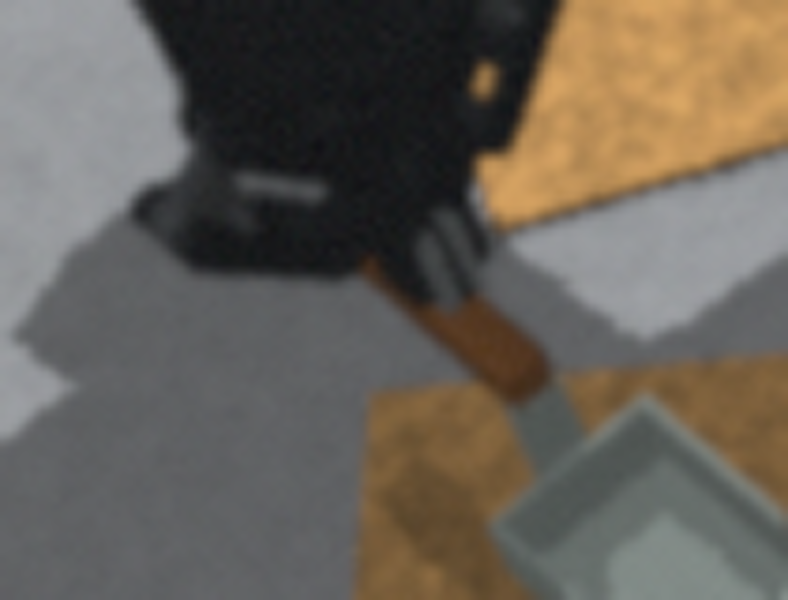

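The fingers are shut with their tips at about crop (450,290). That projects to z≈0.085, on top of the handle, so they sit roughly 25 mm higher than the TCP reading says. I open, go lower (that is clear of the table in either case), and close again.

move_arm:
  steps:
    - [[0,0,0.05,0,-1],[0,0,0.05,0,-1],[0,0,0,0,-1],[0,0,0,0,-1],[0,0,0,0,-1],[-0.03,-0.03,-0.1,0,-1],[0,0,-0.1,0,-1],[0,0,-0.1,0,-1],[0,0,-0.06,0,-1],[0,0,0,0,-1],[0,0,0,0,1],[0,0,0,0,1],[0,0,0,0,1],[0,0,0,0,1],[0,0,0,0,1],[0,0,0,0,1]]

```text
clock: 5.2
tcp_pos: [0.4776, -0.3568, 0.0334]
tool_rot: [0.0, 0.921, 0.389, 0.0]
wrist_force: [0.2, -0.0, 2.2]
opening: 0.172
grasp_force: 63.7
```

move_arm:
  steps:
    - [[0,0,0.05,0,1],[0,0,0.15,0,1],[0,0,0.2,0,1],[0,0,0.2,0,1],[0,0,0.2,0,1],[0,0,0.2,0,1],[0.13,0.19,0,0.9,1],[0.13,0.19,0,0.9,1],[0.13,0.19,0,0.9,1],[0.13,0.19,0,0.9,1],[0.13,0.19,0,0.9,1],[0.13,0.19,0,0.9,1],[0.13,0.19,0,0.9,1],[0.13,0.19,0,0.9,1],[0.13,0.19,0,0.9,1],[0.13,0.19,0,0.9,1],[0.13,0.19,0,0.9,1],[0.12,0.17,0,0.97,1],[0,0,0,0,1],[0,0,0,0,1]]

```text
clock: 7.2
tcp_pos: [0.6323, -0.1305, 0.1329]
tool_rot: [-0.0, 0.642, 0.767, -0.0]
wrist_force: [-0.3, -0.9, -1.5]
opening: 0.171
grasp_force: 63.2
```

```bash
cat >> h.py <<'E'
def scoop(c,tcp,yaw,box=.16):
    """points in grip frame (x along scoop, y across), z world, plus colour"""
    P=cloud(c).reshape(-1,3);h=cv2.cvtColor(c["image"],cv2.COLOR_BGR2HSV).reshape(-1,3)
    t=np.deg2rad(yaw);R=np.array([[np.cos(t),np.sin(t)],[-np.sin(t),np.cos(t)]])
    l=np.c_[(P[:,:2]-tcp[:2])@R.T,P[:,2]]*1000
    k=np.isfinite(l[:,2])&(abs(l[:,0])<box*1000)&(abs(l[:,1])<50)
    return l[k],h[k].astype(int)
E
python3 - <<'E'
from h import *
o=get_obs();q=o["tool_rot"];yaw=2*np.degrees(np.arctan2(q[2],q[1]));print(o["tcp_pos"],"yaw",yaw,o["joints"],o["opening"])
for n in("scene","top"):
    c=imaging.camera(n);np.savez(n+"2.npz",**c)
    l,h=scoop(c,o["tcp_pos"],yaw)
    hd=l[(h[:,1]>120)&(l[:,2]>110)&(l[:,2]<210)]
    if len(hd)>10:print(n,"handle",len(hd),np.percentile(hd,[2,50,98],0).round(1).tolist(),"fit z(x)",np.polyfit(hd[:,0],hd[:,2],1),"y(x)",np.polyfit(hd[:,0],hd[:,1],1))
    pn=l[(h[:,1]<60)&(h[:,2]>100)&(l[:,2]>85)&(l[:,2]<160)&(l[:,0]>25)&(l[:,0]<130)]
    print(n,"pan",len(pn),np.percentile(pn,[2,50,98],0).round(1).tolist())
    for a,b in((40,60),(60,80),(80,100),(100,122)):
        m=(pn[:,0]>a)&(pn[:,0]<b);print(a,b,m.sum(),np.percentile(pn[m,2],[5,20,50,95]).round(1) if m.sum()>3 else"")
    cv2.imwrite(f"pics/{n}2.png",c["image"])
a=cv2.imread("pics/scene2.png")[120:330,100:380];cv2.imwrite("pics/s2c.png",cv2.resize(a,(784,588)))
E
```

```text
[ 0.63231905 -0.13046593  0.13287338] yaw 100.13601611562736 [-3.21910648e-01  6.18333163e-01  1.25906224e+00 -3.39922341e-04
  1.26472297e+00 -4.98714993e-01] 0.17065129203529733
scene handle 300 [[-46.1, -10.2, 170.3], [-20.7, -5.8, 181.5], [33.0, 3.7, 184.7]] fit z(x) [5.21144559e-03 1.80314297e+02] y(x) [-4.50423296e-03 -4.73899152e+00]
scene pan 1129 [[34.6, -31.6, 102.9], [75.6, 1.2, 106.3], [113.8, 25.7, 136.0]]
40 60 276 [103.7 105.  106.5 133.8]
60 80 278 [103.4 104.4 106.2 133.8]
80 100 286 [103.6 104.8 106.6 133.1]
100 122 218 [103.2 104.5 105.6 107.6]
top handle 42 [[18.3, -4.5, 178.8], [28.4, 1.8, 181.8], [35.3, 6.7, 184.0]] fit z(x) [-5.50832022e-02  1.83102316e+02] y(x) [-0.16115726  5.94022583]
top pan 425 [[38.0, -29.3, 102.5], [91.7, -0.4, 106.0], [117.4, 27.8, 141.9]]
40 60 141 [102.8 104.6 106.5 133.1]
60 80 20 [103.2 104.6 111.2 133.3]
80 100 60 [103.2 104.2 106.  133.1]
100 122 166 [102.7 104.  105.4 107.8]
```

View pics/s2c.png

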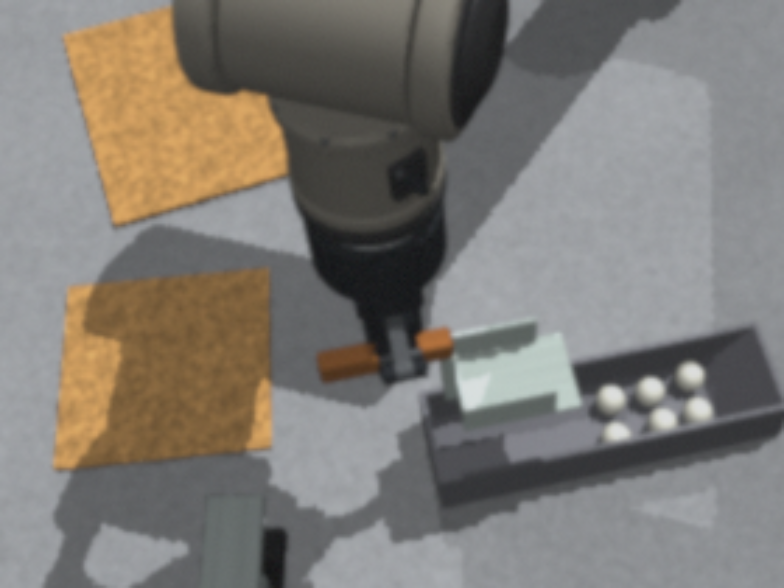

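The scoop hangs level in the grip, with its nose at crop (580,405). All six marbles are in the right half of the tray, at (600–700, 370–440). I align it, lower it to the tray floor, and read the force.

move_arm:
  steps:
    - [[-0.014,-0.002,-0.05,-0.08,1],[0,0,-0.15,0,1],[0,0,-0.2,0,1],[0,0,-0.2,0,1],[0,0,-0.15,0,1],[0,0,-0.1,0,1],[0,0,-0.07,0,1],[0,0,-0.045,0,1],[0,0,0,0,1],[0,0,0,0,1]]

```text
clock: 8.3
tcp_pos: [0.6315, -0.131, 0.0372]
tool_rot: [0.001, 0.645, 0.765, 0.0]
wrist_force: [-0.1, 0.8, -1.1]
opening: 0.169
grasp_force: 63.3
```

Run:
```python
from h import *
o=get_obs();q=o["tool_rot"];yaw=2*np.degrees(np.arctan2(q[2],q[1]));print(o["tcp_pos"],"yaw",yaw,o["wrist_force"],o["torque"])
for n in("scene","top"):
    c=imaging.camera(n);np.savez(n+"3.npz",**c)
    l,h=scoop(c,o["tcp_pos"],yaw,.3)
    pn=l[(h[:,1]<60)&(h[:,2]>100)&(l[:,2]>-2)&(l[:,2]<45)&(l[:,0]>25)&(l[:,0]<118)&(abs(l[:,1])<32)]
    print(n,"pan",len(pn),np.percentile(pn,[2,50,98],0).round(1).tolist())
    fl=pn[(pn[:,2]<14)&(abs(pn[:,1])<20)];print("floor",np.polyfit(fl[:,0],fl[:,2],1),np.median(fl[:,2]))
    rim=l[(abs(l[:,2]-45)<3)&(l[:,0]>130)&(l[:,0]<250)&(h[:,2]<140)]
    for s in(-1,1):
        r=rim[rim[:,1]*s>20];print("wall",s,len(r),np.percentile(r[:,1],[5,50,95]),np.polyfit(r[:,0],r[:,1],1))
    mb=l[(h[:,1]<60)&(h[:,2]>140)&(l[:,2]>15)&(l[:,0]>125)&(l[:,0]<250)&(l[:,2]<32)]
    print("marbles",np.percentile(mb,[1,99],0).round())
    cv2.imwrite(f"pics/{n}3.png",c["image"])
```

```text
[ 0.63149848 -0.13104701  0.03716347] yaw 99.74206917147175 [-0.0864226   0.82042709 -1.12868095] [-0.13017065 -0.03025758  0.03751907]
scene pan 873 [[36.1, -29.7, 6.1], [75.2, 5.5, 10.6], [115.3, 29.7, 39.3]]
floor [-8.91709190e-03  1.06056773e+01] 10.031652736525565
wall -1 120 [-39.36738118 -37.74900983 -34.78995647] [ 2.91511362e-03 -3.79488460e+01]
wall 1 93 [30.12882343 31.80591691 34.41938268] [7.16308687e-03 3.06132334e+01]
marbles [[142. -25.  18.]
 [223.  20.  29.]]
top pan 269 [[35.6, -30.0, 4.7], [101.8, -9.3, 10.1], [117.3, 22.8, 39.7]]
floor [5.52247324e-03 8.89288555e+00] 9.535354263572993
wall -1 80 [-38.06281217 -36.17506098 -34.10905215] [-8.80129396e-04 -3.59224828e+01]
wall 1 76 [31.95373546 33.81720669 35.74322221] [-9.12321380e-04  3.40785751e+01]
marbles [[145. -24.  17.]
 [227.  25.  29.]]
```

move_arm:
  steps:
    - [[-0.008,0.05,-0.012,0,1],[-0.017,0.099,0,0,1],[-0.025,0.148,0,0,1],[-0.025,0.148,0,0,1],[-0.025,0.148,0,0,1],[-0.025,0.148,0,0,1],[-0.025,0.148,0,0,1],[-0.017,0.099,0,0,1],[-0.012,0.069,0,0,1],[-0.007,0.039,0,0,1],[0,0,0,0,1],[0,0,0,0,1]]

```text
clock: 9.6
tcp_pos: [0.6126, -0.0217, 0.0353]
tool_rot: [0.0, 0.645, 0.765, -0.0]
wrist_force: [0.2, 0.3, -1.9]
opening: 0.165
grasp_force: 63.2
```

Run:
```python
from h import *
o=get_obs();q=o["tool_rot"];yaw=2*np.degrees(np.arctan2(q[2],q[1]));print(o["tcp_pos"],"yaw",yaw,o["wrist_force"],o["torque"])
a=imaging.camera("scene");b=imaging.camera("top");np.savez("scene4.npz",**a);np.savez("top4.npz",**b)
for c in(a,b):
    l,h=scoop(c,o["tcp_pos"],yaw,.2)
    mb=l[(h[:,1]<60)&(h[:,2]>150)&(l[:,2]>20)&(l[:,0]>35)&(l[:,0]<200)&(l[:,2]<62)]
    print("marbles",np.percentile(mb,[1,99],0).round())
cv2.imwrite("pics/m4.png",np.hstack([cv2.resize(a["image"][225:310,250:390],(400,243)),cv2.resize(b["image"][145:230,200:340],(400,243))]))
```

```text
[ 0.61255753 -0.02169666  0.03530556] yaw 99.73069751826006 [ 0.18984425  0.30557688 -1.93430069] [-0.11965294 -0.02139064 -0.01532408]
marbles [[ 37. -37.  21.]
 [132.  35.  47.]]
marbles [[ 39. -29.  21.]
 [100.  27.  39.]]
```

View pics/m4.png

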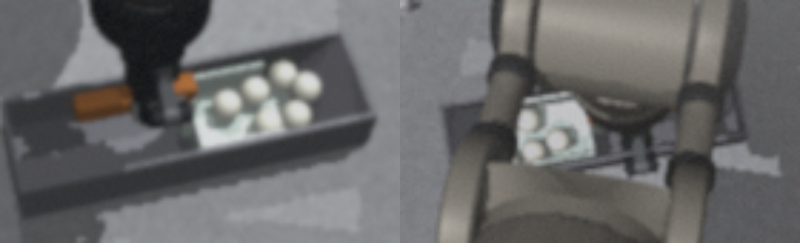

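All six marbles are in or at the mouth of the pan (scene crop, x 228–308, y 73–120). I lift along the slope a little so the leaning ones roll in, then go straight up gently.

move_arm:
  steps:
    - [[-0.005,0.03,0.035,0,1],[-0.007,0.04,0.042,0,1],[-0.007,0.04,0.042,0,1],[-0.005,0.03,0.033,0,1],[-0.003,0.015,0.02,0,1],[0,0,0.02,0,1],[0,0,0.03,0,1],[0,0,0.05,0,1],[0,0,0.08,0,1],[0,0,0.1,0,1],[0,0,0.12,0,1],[0,0,0.12,0,1],[0,0,0.12,0,1],[0,0,0.1,0,1],[0,0,0.08,0,1],[0,0,0.05,0,1],[0,0,0.03,0,1],[0,0,0,0,1],[0,0,0,0,1]]

```text
clock: 11.6
tcp_pos: [0.6096, -0.0058, 0.1421]
tool_rot: [-0.0, 0.644, 0.765, -0.0]
wrist_force: [-0.4, 0.4, -2.2]
opening: 0.17
grasp_force: 63.2
```

Run:
```python
from h import *
o=get_obs();q=o["tool_rot"];yaw=2*np.degrees(np.arctan2(q[2],q[1]));print(o["tcp_pos"],"yaw",yaw,o["wrist_force"],o["opening"])
a=imaging.camera("scene");b=imaging.camera("top");np.savez("scene5.npz",**a);np.savez("top5.npz",**b)
cv2.imwrite("pics/m5.png",np.hstack([cv2.resize(a["image"][190:310,250:390],(400,343)),cv2.resize(b["image"][145:265,200:340],(400,343))]))
```

```text
[ 0.60956861 -0.00577768  0.14212198] yaw 99.74841237759793 [-0.385736    0.438399   -2.15239725] 0.16971712043307619
```

View pics/m5.png

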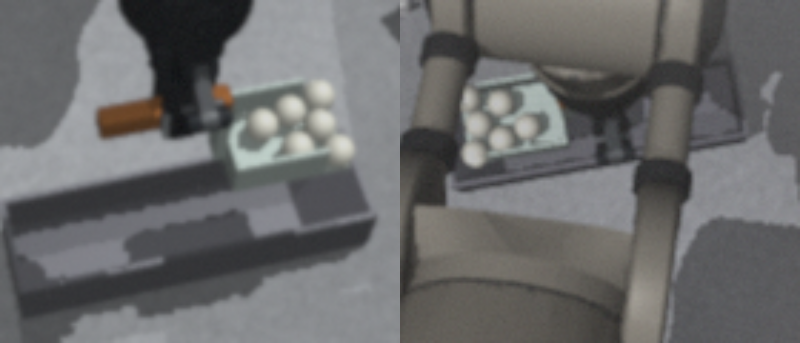

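All six marbles ride in the pan, two of them right at the nose (top crop (467,98) and (472,153)). I measure where they sit in the pan.

```bash
cat >> h.py <<'E'
def marbles(c,o,zu,k=6):
    """cluster ball caps; scoop frame mm: x from pan rear wall inner face (nose at 77), y from pan centre"""
    q=o["tool_rot"];yaw=2*np.degrees(np.arctan2(q[2],q[1]));l,h=scoop(c,o["tcp_pos"],yaw,.2)
    m=l[(h[:,1]<70)&(h[:,2]>130)&(l[:,2]>zu+15)&(l[:,2]<zu+30)&(l[:,0]>42)&(l[:,0]<150)&(abs(l[:,1])<27)].astype(np.float32)
    cv2.setRNGSeed(1);_,lab,cen=cv2.kmeans(m[:,:2].copy(),k,None,(3,100,.01),20,cv2.KMEANS_PP_CENTERS)
    r=np.c_[cen-[40.5,-1.8],[m[lab[:,0]==i,2].max()-zu for i in range(k)],np.bincount(lab[:,0])]
    return r[np.argsort(r[:,0])].round(1)
E
python3 - <<'E'
from h import *
o=get_obs();zu=o["tcp_pos"][2]*1000-29.4
for n in("scene5","top5"): print(n);print(marbles(dict(np.load(n+".npz")),o,zu))
E
```

```text
scene5
[[ 23.1   9.5  29.9  94. ]
 [ 40.7 -14.6  26.1  70. ]
 [ 44.5  14.2  29.8  93. ]
 [ 60.8  -2.7  27.8  76. ]
 [ 66.1 -19.9  26.   40. ]
 [ 67.3  18.6  29.9  75. ]]
top5
[[ 25.6  13.1  29.3  71. ]
 [ 44.9 -11.1  27.4  55. ]
 [ 48.4  18.6  29.5  57. ]
 [ 64.9   2.   25.7  56. ]
 [ 67.6 -16.9  25.8  30. ]
 [ 71.1  21.8  26.8  46. ]]
```

move_arm:
  steps:
    - [[-0.023,0.138,0,0,1],[0,0,0,0,1],[0,0,0,0,1],[0,0,0,0,1],[0,0,0,0,1]]

```text
clock: 12.2
tcp_pos: [0.6076, 0.0079, 0.1426]
tool_rot: [0.0, 0.644, 0.765, 0.0]
wrist_force: [-0.4, 0.0, -2.3]
opening: 0.173
grasp_force: 63.2
```

Run:
```python
from h import *
o=get_obs();zu=o["tcp_pos"][2]*1000-29.4;print(o["tcp_pos"])
for n in("scene","top"): print(marbles(imaging.camera(n),o,zu))
```

```text
[0.60757422 0.00790811 0.14263845]
[[ 19.4   5.8  26.   77. ]
 [ 20.4  26.5  29.9  17. ]
 [ 36.4 -14.7  25.4  70. ]
 [ 40.3  10.2  26.3  64. ]
 [ 43.7  22.9  30.   27. ]
 [ 57.6  -2.6  27.1  76. ]]
[[ 18.9  27.1  29.7  12. ]
 [ 23.   10.2  24.8  54. ]
 [ 41.3 -10.8  26.2  55. ]
 [ 41.7  13.1  26.2  34. ]
 [ 47.6  22.   29.9  34. ]
 [ 61.7   1.2  25.6  61. ]]
```

Run:
```python
from h import *
o=get_obs();q=o["tool_rot"];yaw=2*np.degrees(np.arctan2(q[2],q[1]));zu=o["tcp_pos"][2]*1000-29.4
for n in("scene","top"):
    c=imaging.camera(n);l,h=scoop(c,o["tcp_pos"],yaw,.3)
    g=(h[:,1]<70)&(h[:,2]>125)
    up=l[g&(l[:,2]>zu+17)&(l[:,2]<zu+31)&(l[:,0]>90)&(l[:,0]<160)]
    print(n,"up front",len(up),np.c_[up[::6]].round().tolist()[:14])
    P=cloud(c).reshape(-1,3)-[.6043,.0366,0];t=np.deg2rad(99.65);hh=cv2.cvtColor(c["image"],cv2.COLOR_BGR2HSV).reshape(-1,3)
    x=(P[:,0]*np.cos(t)+P[:,1]*np.sin(t))*1e3;y=(-P[:,0]*np.sin(t)+P[:,1]*np.cos(t))*1e3;z=P[:,2]*1e3
    k=(x>-150)&(x<200)&(abs(y)<80)&(z>8)&(z<70)&(hh[:,1]<70)&(hh[:,2]>150)
    print("low white in/near tray",k.sum(),np.c_[x,y,z][k][::4].round().tolist()[:20])
```

```text
scene up front 88 [[91.0, 27.0, 142.0], [90.0, 24.0, 140.0], [102.0, 3.0, 136.0], [99.0, 2.0, 135.0], [93.0, 1.0, 135.0], [104.0, -2.0, 136.0], [97.0, -4.0, 138.0], [91.0, -1.0, 132.0], [101.0, -6.0, 135.0], [94.0, -7.0, 137.0], [107.0, -7.0, 131.0], [100.0, -9.0, 134.0], [94.0, -9.0, 133.0], [96.0, -11.0, 131.0]]
low white in/near tray 113 [[161.0, 27.0, 17.0], [157.0, 24.0, 20.0], [165.0, 23.0, 19.0], [157.0, 21.0, 21.0], [169.0, 20.0, 19.0], [159.0, 19.0, 20.0], [167.0, 17.0, 20.0], [153.0, 19.0, 17.0], [161.0, 16.0, 19.0], [169.0, 15.0, 19.0], [155.0, 14.0, 21.0], [162.0, 11.0, 23.0], [153.0, 14.0, 18.0], [161.0, 12.0, 18.0], [-22.0, 35.0, 48.0], [160.0, 8.0, 20.0], [-29.0, 38.0, 42.0], [-53.0, 37.0, 44.0], [183.0, -9.0, 23.0], [-70.0, 36.0, 45.0]]
top up front 82 [[100.0, -31.0, 140.0], [95.0, -28.0, 141.0], [107.0, -9.0, 131.0], [107.0, -7.0, 133.0], [110.0, -5.0, 130.0], [96.0, -2.0, 135.0], [101.0, -0.0, 136.0], [106.0, 0.0, 133.0], [109.0, 2.0, 133.0], [96.0, 5.0, 132.0], [96.0, 6.0, 130.0], [92.0, 12.0, 133.0], [91.0, 19.0, 133.0], [91.0, 27.0, 142.0]]
low white in/near tray 30 [[191.0, -13.0, 23.0], [192.0, -11.0, 21.0], [195.0, -9.0, 19.0], [185.0, -7.0, 21.0], [190.0, -5.0, 23.0], [197.0, -5.0, 17.0], [186.0, -2.0, 20.0], [92.0, 18.0, 33.0]]
```

Two marbles did not stay: they rolled off the nose over the far wall and lie on the table near (0.56,0.19) and (0.58,0.225). They have to be recovered later. Four marbles ride safely at the back of the pan. I take those to a run-up point before the holder, gently.

move_arm:
  steps:
    - [[-0.026,0.015,0,0,1],[-0.052,0.03,0,0,1],[-0.078,0.044,0,0,1],[-0.104,0.059,0,0,1],[-0.13,0.074,0,0,1],[-0.156,0.089,0,0,1],[-0.156,0.089,0,0,1],[-0.156,0.089,0,0,1],[-0.139,0.079,0,0,1],[-0.122,0.069,0,0,1],[-0.104,0.059,0,0,1],[-0.087,0.049,0,0,1],[-0.07,0.04,0,0,1],[-0.052,0.03,0,0,1],[-0.035,0.02,0,0,1],[-0.017,0.01,0,0,1],[0,0,0,0,1]]

```text
clock: 14.1
tcp_pos: [0.4591, 0.0925, 0.1426]
tool_rot: [0.0, 0.644, 0.765, 0.0]
wrist_force: [0.6, -1.3, -2.1]
opening: 0.169
grasp_force: 63.2
```

```bash
cat >> h.py <<'E'
def loose(c,exclude=None):
    P=cloud(c);h=cv2.cvtColor(c["image"],cv2.COLOR_BGR2HSV)
    k=((h[...,1]<80)&(h[...,2]>130)&(P[...,2]>.012)&(P[...,2]<.03)&(P[...,0]>.3)&(P[...,0]<.85)&(abs(P[...,1])<.5)).astype(np.uint8)
    n,lab=cv2.connectedComponents(k)
    for i in range(1,n):
        p=P[lab==i]
        if len(p)>8: print("  blob",len(p),(np.r_[p.mean(0),np.ptp(p,0)]*1000).round(),np.argwhere(lab==i).mean(0).round()[::-1])
E
python3 - <<'E'
from h import *
o=get_obs();zu=o["tcp_pos"][2]*1000-29.4;print(o["tcp_pos"])
for n in("scene","top"):
    c=imaging.camera(n);np.savez(n+"6.npz",**c);print(n);print(marbles(c,o,zu,4));loose(c)
E
```

```text
[0.45913212 0.09251466 0.14255361]
scene
[[ 18.3   5.5  25.1  59. ]
 [ 34.4 -14.1  28.4  52. ]
 [ 40.1  15.2  30.   82. ]
 [ 56.7  -2.8  25.6  59. ]]
  blob 118 [568. 222.  19.  42.  21.  13.] [411. 245.]
  blob 128 [712. 211.  20.  15.  69.  13.] [421. 309.]
  blob 9 [757. 185.  21.   8.   2.  18.] [413. 332.]
  blob 1453 [783. -80.  24.  79.  79.  15.] [275. 354.]
  blob 1410 [829. 373.  17.  43. 149.  11.] [522. 365.]
  blob 74 [ 845. -285.   28.   16.   33.   17.] [161. 395.]
topTraceback (most recent call last):
  File "<stdin>", line 4, in <module>
  File "h.py", line 19, in marbles
    cv2.setRNGSeed(1);_,lab,cen=cv2.kmeans(m[:,:2].copy(),k,None,(3,100,.01),20,cv2.KMEANS_PP_CENTERS)
                                ~~~~~~~~~~^^^^^^^^^^^^^^^^^^^^^^^^^^^^^^^^^^^^^^^^^^^^^^^^^^^^^^^^^^^^
cv2.error: OpenCV(4.12.0) /io/opencv/modules/core/src/kmeans.cpp:243: error: (-2:Unspecified error) in function 'double cv::kmeans(cv::InputArray, int, cv::InputOutputArray, cv::TermCriteria, int, int, cv::OutputArray)'
> There can't be more clusters than elements (expected: 'N >= K'), where
>     'N' is 0
> must be greater than or equal to
>     'K' is 4
```

Four marbles are still well seated, and the two strays lie still around (0.568,0.222). Now the run-up and sharp pull-back over the holder.

move_arm:
  steps:
    - [[-0.007,0.039,-0.02,0,1],[-0.015,0.079,-0.02,0,1],[-0.022,0.118,-0.02,0,1],[-0.03,0.157,-0.02,0,1],[-0.037,0.196,-0.02,0,1],[-0.045,0.236,0,0,1],[-0.045,0.236,0,0,1],[-0.047,0.246,0,0,1],[0.084,-0.493,0,0,1],[0.084,-0.493,0,0,1],[0.084,-0.493,0,0,1],[0.042,-0.246,0,0,1],[0,0,0,0,1],[0,0,0,0,1],[0,0,0,0,1]]

```text
clock: 15.7
tcp_pos: [0.4634, 0.052, 0.1324]
tool_rot: [-0.0, 0.644, 0.765, 0.0]
wrist_force: [0.4, 0.0, -1.8]
opening: 0.171
grasp_force: 63.3
```

Run:
```python
from h import *
o=get_obs();print(o["tcp_pos"],o["wrist_force"],o["opening"])
zu=o["tcp_pos"][2]*1000-29.4
for n in("scene","top"):
    c=imaging.camera(n);np.savez(n+"7.npz",**c);print(n);loose(c)
    P=cloud(c).reshape(-1,3);h=cv2.cvtColor(c["image"],cv2.COLOR_BGR2HSV).reshape(-1,3)
    r=P[(abs(P[:,2]-.095)<.004)&(h[:,1]>90)&(np.hypot(P[:,0]-.423,P[:,1]-.29)<.09)];print("holder",cv2.minAreaRect((r[:,:2]*1000).astype(np.float32)))
    k=(np.hypot(P[:,0]-.423,P[:,1]-.29)<.06)&(P[:,2]<.085)&(P[:,2]>.01)&(h[:,1]<75)&(h[:,2]>110);print("white in holder",k.sum(),P[k][::8].round(3).tolist()[:12])
a=dict(np.load("scene7.npz"))["image"];b=dict(np.load("top7.npz"))["image"]
cv2.imwrite("pics/d7.png",np.hstack([cv2.resize(a[130:290,320:480],(400,400)),cv2.resize(b[150:310,90:250],(400,400))]))
```

```text
[0.46342058 0.05197903 0.13244278] [ 0.38465674  0.04459072 -1.82100488] 0.17147906002086313
scene
  blob 115 [569. 221.  19.  41.  20.  12.] [411. 245.]
  blob 127 [712. 211.  20.  14.  69.  14.] [421. 309.]
  blob 1453 [783. -80.  24.  79.  79.  16.] [275. 354.]
  blob 1411 [829. 373.  17.  43. 149.  12.] [522. 364.]
  blob 30 [ 841. -276.   27.   14.   16.   18.] [166. 393.]
  blob 57 [ 845. -296.   29.   11.   32.    3.] [155. 396.]
holder ((425.5169372558594, 287.9195556640625), (90.47759246826172, 92.8044662475586), 25.020402908325195)
white in holder 60 [[0.398, 0.294, 0.029], [0.4, 0.299, 0.028], [0.402, 0.299, 0.026], [0.405, 0.301, 0.026], [0.406, 0.297, 0.02], [0.415, 0.317, 0.026], [0.419, 0.317, 0.028], [0.425, 0.298, 0.026]]
top
  blob 76 [ 844. -292.   28.   17.   59.   10.] [388.  93.]
  blob 26 [846. 382.  17.   6.  20.   9.] [124.  97.]
  blob 27 [846. 354.  18.   7.  21.   9.] [135.  97.]
  blob 27 [846. 326.  17.   6.  21.   9.] [145.  97.]
  blob 15 [846. 490.  19.   6.  13.   7.] [82. 97.]
  blob 24 [847. 466.  18.   6.  22.   7.] [91. 97.]
  blob 25 [846. 438. 
[... 524 characters left out ...]
ob 119 [749. 219.  21.  18.  69.  17.] [186. 133.]
  blob 73 [709. 216.  20.  14.  67.  16.] [187. 149.]
  blob 39 [574. 226.  19.  15.  16.  10.] [183. 202.]
  blob 20 [555. 224.  20.   8.  16.   7.] [183. 209.]
  blob 25 [429. 299.  25.  12.  11.   7.] [152. 260.]
  blob 33 [412. 273.  25.  18.  12.  12.] [162. 267.]
holder ((421.1472473144531, 290.1104431152344), (89.10792541503906, 91.3262939453125), 24.397489547729492)
white in holder 83 [[0.436, 0.304, 0.026], [0.433, 0.297, 0.025], [0.429, 0.306, 0.027], [0.426, 0.304, 0.026], [0.424, 0.301, 0.027], [0.421, 0.277, 0.025], [0.416, 0.314, 0.025], [0.414, 0.282, 0.025], [0.411, 0.277, 0.025], [0.409, 0.271, 0.027], [0.403, 0.274, 0.018]]
```

View pics/d7.png

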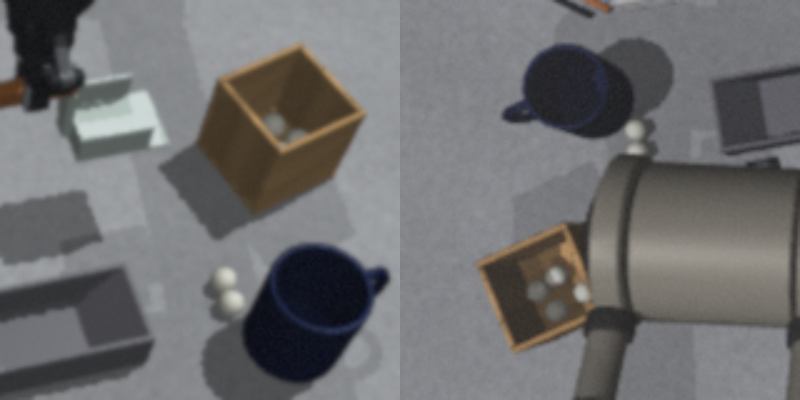

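Four marbles are in the holder (crop (537–582, 275–311)), the holder has not moved, and the pan is empty. The two strays touch each other at crop (225,278) and (231,303), beside the mug. I get their exact centres by ray and work out a recovery: a slow nudge in tray +y away from the mug, then scooping them against the tray's outer end wall.

```bash
cat >> h.py <<'E'
TO=np.array([.6043,.0366]);TA=np.deg2rad(99.65);TR=np.array([[np.cos(TA),np.sin(TA)],[-np.sin(TA),np.cos(TA)]])
tr=lambda p:(np.asarray(p)[...,:2]-TO)@TR.T*1000
wd=lambda p:np.asarray(p)/1000@TR+TO
def ray(c,u,v,z):
    K=c["intrinsics"];T=c["extrinsics"];d=T[:3,:3]@[(u-K[0,2])/K[0,0],-(v-K[1,2])/K[1,1],-1];o=T[:3,3];return o+d*(z-o[2])/d[2]
E
python3 - <<'E'
from h import *
a=dict(np.load("scene7.npz"));b=dict(np.load("top7.npz"))
for c,pp in((a,((410,241.2),(412.4,251.2))),(b,((184.8,202),(185.2,210)))):
    for u,v in pp: p=ray(c,u,v,.011);print(p.round(3),tr(p).round(1))
for c,(x0,y0,x1,y1) in((a,(400,230,422,260)),(b,(175,194,195,216))):
    g=cv2.cvtColor(c["image"],cv2.COLOR_BGR2HSV)[y0:y1,x0:x1];m=(g[...,1]<75)&(g[...,2]>128);print("\n".join("".join("#" if t else "." for t in r) for r in m))
    P=cloud(c)
for c in(a,b):
    P=cloud(c).reshape(-1,3);r=P[(P[:,2]>.085)&(P[:,2]<.1)&(np.hypot(P[:,0]-.611,P[:,1]-.283)<.06)];q=tr(r);print("mug rim",cv2.minEnclosingCircle(q.astype(np.float32)))
print("mug c",tr([.611,.283]),"holder",tr([.423,.29]))
o=get_obs();print(o["joints"],tr(o["tcp_pos"]))
E
```

```text
[0.554 0.223 0.011] [192.6  18. ]
[0.579 0.223 0.011] [188.5  -6.2]
[0.574 0.223 0.011] [188.9  -1.2]
[0.553 0.222 0.011] [191.1  19.1]
######################
######################
######################
######################
######################
######################
######################
######################
#####.################
####..################
####..################
###...################
##.....###############
##.....###############
#.......##############
#.........############
#.........############
#........#############
#........############.
##.......############.
####.....###########..
####......##########..
###.......#########...
###........########...
###..........#####....
####..................
####..................
####..................
######................
#######...............
....................
....................
....................
....................
....................
......#####.........
.....######.........
.....#######........
.....#######........
.....#######........
......#####.........
......####..........
#...................
........##..........
......######........
......######........
.....#######........
.......####.........
....................
....................
....................
....................
mug rim ((227.7263946533203, -45.3807487487793), 41.72962951660156)
mug rim ((230.4407196044922, -43.45737838745117), 41.239017486572266)
mug c [241.7903565  -47.90901275] holder [280.20558327 136.25740752]
[-5.30310435e-02  3.08742038e-01  1.78222669e+00  2.59159680e-04
  1.05068350e+00 -2.25051097e-01] [ 38.77081647 136.24836745]
```

The mug rim is centred at tray-frame (229,-44.5) and the strays sit about 5 mm in front of it, so approaching the tray wall head-on would foul the mug. Lifting a 14 g ball over the 2.5 mm edge takes only about 0.2 N, so I use the mug's side as a gentle backstop, with the scoop heading at its centre (yaw 46.6°). First I position and lower it there.

move_arm:
  steps:
    - [[-0.008,0.058,0,-0.97,1],[-0.008,0.058,0,-0.97,1],[-0.008,0.058,0,-0.97,1],[-0.008,0.058,0,-0.97,1],[-0.008,0.058,0,-0.97,1],[-0.008,0.058,0,-0.97,1],[-0.008,0.058,0,-0.97,1],[-0.008,0.058,0,-0.97,1],[-0.008,0.058,0,-0.97,1],[-0.004,0.055,-0.05,-0.97,1],[0,0,-0.15,-0.93,1],[0,0,-0.2,0,1],[0,0,-0.2,0,1],[0,0,-0.2,0,1],[0,0,-0.12,0,1],[0,0,-0.06,0,1],[0,0,-0.03,0,1],[0,0,0,0,1],[0,0,0,0,1]]

```text
clock: 17.7
tcp_pos: [0.4566, 0.1086, 0.0321]
tool_rot: [0.0, 0.918, 0.396, 0.001]
wrist_force: [-0.3, 0.3, -1.4]
opening: 0.174
grasp_force: 63.2
```

```bash
cat >> h.py <<'E'
def near(c,o):
    q=o["tool_rot"];yaw=2*np.degrees(np.arctan2(q[2],q[1]));l,h=scoop(c,o["tcp_pos"],yaw,.25)
    g=(h[:,1]<75)&(h[:,2]>128)&(l[:,2]>8)&(l[:,2]<40)&(l[:,0]>45)&(abs(l[:,1])<50)
    m=l[g&((abs(l[:,1]+1.8)<25)|(l[:,0]>118))];print(" yaw",round(yaw,1),"white pts",len(m));H,xe,ye=np.histogram2d(m[:,0]-77.5,m[:,1]+1.8,[np.arange(-40,90,5),np.arange(-40,41,5)])
    for i in range(len(H)):
        if H[i].any(): print("  x",int(xe[i]),"".join("%3d"%v if v else "  ." for v in H[i]))
    r=l[(l[:,2]>85)&(l[:,2]<100)&(l[:,0]>120)];print("  mug rim",cv2.minEnclosingCircle((r[:,:2]-[77.5,-1.8]).astype(np.float32)))
E
python3 - <<'E'
from h import *
o=get_obs();print(o["tcp_pos"],o["wrist_force"],o["joints"].round(2))
for n in("scene","top"):
    c=imaging.camera(n);np.savez(n+"8.npz",**c);print(n);near(c,o)
E
```

```text
[0.4565534  0.10864503 0.03212007] [-0.25524193  0.32407204 -1.37336638] [ 0.07  0.46  1.89 -0.    0.79  0.83]
scene
 yaw 46.6 white pts 151
  x -30   .  .  .  1  .  .  .  .  .  .  .  .  .  .  .  .
  x -20   .  .  .  .  .  .  .  .  .  .  .  .  1  .  .  .
  x -15   .  .  .  .  .  .  .  .  .  .  .  .  1  .  .  .
  x -10   .  .  .  .  .  .  1  .  .  .  .  .  .  .  .  .
  x -5   .  .  .  .  .  .  .  1  .  .  .  .  .  .  .  .
  x 0   .  .  .  .  .  .  .  1  .  1  .  .  1  .  .  .
  x 10   .  .  .  .  .  .  .  1  .  1  .  .  2  .  .  .
  x 15   .  .  .  .  .  .  .  .  1  1  1  .  2  .  .  .
  x 20   .  .  .  .  .  .  1  1  .  2  .  .  .  .  .  .
  x 25   .  .  .  .  .  .  .  1  .  .  .  .  .  .  .  .
  x 30   .  .  .  .  1  1  .  .  .  .  1  .  .  .  .  .
  x 35   .  .  .  .  .  1  .  .  .  1  .  1  1  .  .  .
  x 60   .  .  .  .  .  .  .  .  1  2  1  .  .  .  .  .
  x 65   .  .  .  .  .  .  .  .  6  5  2  .  .  .  .  .
  x 70   .  .  .  .  .  .  .  6  6  4  4  .  .  .  .  .
  x 75   .  .  .  .  .  .  1  2  7  5  2  .  .  .  .  .
  x 80   .  .  .  .  .  5  4  3  2  3  2  .  .  .  .  .
  mu
[... 306 characters left out ...]
  .  .  .  .  .
  x 5   .  .  .  1  1  1  .  .  .  .  .  .  .  .  .  .
  x 10   .  .  .  2  1  .  .  .  .  .  .  .  .  .  .  .
  x 15   .  .  .  1  .  .  .  .  .  .  .  .  .  .  .  .
  x 25   .  .  .  .  1  .  .  1  .  .  .  1  .  .  .  .
  x 30   .  .  .  .  .  .  .  .  .  .  .  1  .  .  .  .
  x 35   .  .  .  1  .  1  .  .  .  .  .  .  .  .  .  .
  x 60   .  .  .  .  .  .  .  .  .  1  3  1  .  .  .  .
  x 65   .  .  .  .  .  .  .  .  1  4  3  4  1  .  .  .
  x 70   .  .  .  .  .  .  .  .  1  3  3  4  .  .  .  .
  x 75   .  .  .  .  .  .  .  .  1  3  4  2  .  .  .  .
  x 80   .  .  .  .  .  .  4  4  3  .  1  1  .  .  .  .
  mug rim ((144.7225799560547, 3.055720567703247), 41.02743148803711)
```

move_arm:
  steps:
    - [[0,0,-0.015,0,1],[0.027,0.029,0,0,1],[0.055,0.058,0,0,1],[0.055,0.058,0,0,1],[0.055,0.058,0,0,1],[0.055,0.058,0,0,1],[0.055,0.058,0,0,1],[0.055,0.058,0,0,1],[0.055,0.058,0,0,1],[0,0,0,0,1],[0,0,0,0,1],[0,0,0,0,1]]

```text
clock: 19.0
tcp_pos: [0.497, 0.1518, 0.03]
tool_rot: [0.0, 0.918, 0.395, -0.0]
wrist_force: [-0.0, 0.4, -1.2]
opening: 0.169
grasp_force: 63.2
```

Run:
```python
from h import *
o=get_obs();print(o["tcp_pos"],o["wrist_force"],o["joints"].round(2))
for n in("scene","top"):
    c=imaging.camera(n);np.savez(n+"9.npz",**c);print(n);near(c,o)
```

```text
[0.49700002 0.15175098 0.02997606] [-0.02167206  0.44123265 -1.1721103 ] [ 0.15  0.54  1.75 -0.    0.85  0.91]
scene
 yaw 46.6 white pts 107
  x -10   .  .  .  .  .  .  .  .  .  .  .  .  1  .  .  .
  x -5   .  .  .  .  .  .  .  .  .  .  .  .  1  .  .  .
  x 0   .  .  .  .  .  .  .  .  .  .  .  .  2  .  .  .
  x 20   .  .  .  .  2  5  2  .  .  .  .  .  .  .  .  .
  x 25   .  .  .  1  5  4  3  1  .  .  1  5  4  .  .  .
  x 30   .  .  .  1  5  9  3  1  .  .  5  4  5  .  .  .
  x 35   .  .  .  .  5  6  5  .  .  1  5  6  4  .  .  .
  x 40   .  .  .  .  .  1  2  .  .  .  1  1  .  .  .  .
  mug rim ((84.55577850341797, -1.3255558013916016), 41.630374908447266)
top
 yaw 46.6 white pts 0
  mug rim ((86.33820343017578, 2.736863136291504), 41.33870315551758)
```

Both strays are on the pan floor (x≈31–34 of 40, offsets −13 and +14) and the mug has not moved. I edge 2 mm further in, back off very gently at table level, lift a little and check.

move_arm:
  steps:
    - [[0.007,0.007,0,0,1],[0.007,0.007,0,0,1],[0,0,0,0,1],[-0.003,-0.004,0,0,1],[-0.007,-0.007,0,0,1],[-0.01,-0.011,0,0,1],[-0.014,-0.015,0,0,1],[-0.014,-0.015,0,0,1],[-0.014,-0.015,0,0,1],[-0.014,-0.015,0,0,1],[-0.01,-0.011,0,0,1],[-0.007,-0.007,0,0,1],[-0.003,-0.004,0,0,1],[0,0,0,0,1]]

```text
clock: 20.5
tcp_pos: [0.4891, 0.1429, 0.0301]
tool_rot: [0.0, 0.918, 0.396, 0.0]
wrist_force: [-0.7, 0.6, -1.8]
opening: 0.171
grasp_force: 63.2
```

Run:
```python
from h import *
o=get_obs();print(o["tcp_pos"],o["wrist_force"])
for n in("scene",):
    c=imaging.camera(n);np.savez(n+"10.npz",**c);print(n);near(c,o)
```

```text
[0.48912415 0.14289563 0.03008835] [-0.70790506  0.60541032 -1.76349922]
scene
 yaw 46.6 white pts 133
  x -25   .  .  .  .  .  .  .  .  .  .  .  .  1  .  .  .
  x -20   .  .  .  .  .  .  .  .  .  .  .  .  1  .  .  .
  x -10   .  .  .  .  .  .  .  .  .  .  .  .  1  .  .  .
  x -5   .  .  .  .  .  .  .  .  .  .  .  .  1  .  .  .
  x 0   .  .  .  .  .  .  .  .  .  .  .  .  1  .  .  .
  x 5   .  .  .  1  .  .  .  .  .  .  .  .  1  .  .  .
  x 10   .  .  .  .  .  .  .  .  .  .  .  .  1  .  .  .
  x 15   .  .  .  .  .  .  .  .  .  .  .  .  1  .  .  .
  x 20   .  .  .  .  3  4  2  .  .  .  .  1  .  .  .  .
  x 25   .  .  .  .  5  5  4  .  .  .  1  6  2  .  .  .
  x 30   .  .  .  .  8  7  3  2  .  .  6  4  5  .  .  .
  x 35   .  .  .  .  7  7  3  2  .  .  6  6  4  .  .  .
  x 40   .  .  .  .  1  4  .  .  .  .  6  4  3  1  .  .
  x 45   .  .  .  .  .  .  .  .  .  .  .  1  1  .  .  .
  mug rim ((98.1690673828125, 0.06689979881048203), 42.237457275390625)
```

Both held. I move them farther back in the pan: a gentle retreat, then a brisk forward start with a slow stop, still at table level.

move_arm:
  steps:
    - [[-0.007,-0.007,0,0,1],[-0.014,-0.015,0,0,1],[-0.021,-0.022,0,0,1],[-0.027,-0.029,0,0,1],[-0.027,-0.029,0,0,1],[-0.027,-0.029,0,0,1],[-0.027,-0.029,0,0,1],[-0.021,-0.022,0,0,1],[-0.014,-0.015,0,0,1],[-0.007,-0.007,0,0,1],[0,0,0,0,1],[0.069,0.073,0,0,1],[0.05,0.053,0,0,1],[0.036,0.038,0,0,1],[0.024,0.025,0,0,1],[0.014,0.015,0,0,1],[0.007,0.007,0,0,1],[0,0,0,0,1]]

```text
clock: 22.35
tcp_pos: [0.4899, 0.1436, 0.03]
tool_rot: [0.0, 0.918, 0.396, -0.0]
wrist_force: [-0.7, -0.4, -0.5]
opening: 0.172
grasp_force: 63.3
```

Run:
```python
from h import *
o=get_obs();print(o["tcp_pos"],o["wrist_force"])
for n in("scene",):
    c=imaging.camera(n);np.savez(n+"11.npz",**c);print(n);near(c,o)
```

```text
[0.48987829 0.14363107 0.03001308] [-0.69631422 -0.37788594 -0.46392476]
scene
 yaw 46.6 white pts 133
  x -10   .  .  .  .  .  .  .  .  .  .  .  .  1  .  .  .
  x -5   .  .  .  .  .  1  .  .  .  .  .  .  .  .  .  .
  x 15   .  .  .  1  5  4  2  1  .  .  .  .  .  .  .  .
  x 20   .  .  .  2  4  6  3  1  .  .  .  1  .  .  .  .
  x 25   .  .  .  2  9  3  5  2  .  .  3  4  3  .  .  .
  x 30   .  .  .  .  7  5  4  1  .  .  6  7  2  .  .  .
  x 35   .  .  .  .  .  3  .  .  .  2  6  6  3  .  .  .
  x 40   .  .  .  .  .  .  .  .  .  .  4  8  4  .  .  .
  x 45   .  .  .  .  .  .  .  .  .  .  .  1  1  .  .  .
  mug rim ((96.22817993164062, -0.4304029047489166), 42.0379638671875)
```

move_arm:
  steps:
    - [[0,0,0.02,0,1],[0,0,0.04,0,1],[0,0,0.06,0,1],[0,0,0.08,0,1],[0,0,0.08,0,1],[0,0,0.08,0,1],[0,0,0.08,0,1],[0,0,0.07,0,1],[0,0,0.06,0,1],[0,0,0.04,0,1],[0,0,0.02,0,1],[0,0,0,0,1]]

```text
clock: 23.6
tcp_pos: [0.49, 0.1436, 0.0932]
tool_rot: [0.0, 0.918, 0.396, 0.0]
wrist_force: [0.7, 1.2, -1.2]
opening: 0.168
grasp_force: 63.2
```

move_arm:
  steps:
    - [[0.005,-0.008,0,0.05,1],[0.011,-0.017,0,0.1,1],[0.016,-0.025,0,0.15,1],[0.021,-0.034,0,0.2,1],[0.027,-0.042,0,0.25,1],[0.032,-0.051,0,0.3,1],[0.038,-0.059,0,0.341,1],[0.043,-0.068,0,0.341,1],[0.043,-0.068,0,0.341,1],[0.043,-0.068,0,0.341,1],[0.043,-0.068,0,0.341,1],[0.043,-0.068,0,0.341,1],[0.043,-0.068,0,0.341,1],[0.043,-0.068,0,0.341,1],[0.043,-0.068,0,0.341,1],[0.043,-0.068,0,0.341,1],[0.043,-0.068,0,0.341,1],[0.043,-0.068,0,0.341,1]]

```text
clock: 25.4
tcp_pos: [0.5525, 0.0446, 0.0929]
tool_rot: [0.0, 0.807, 0.591, -0.0]
wrist_force: [0.3, -0.2, -0.8]
opening: 0.169
grasp_force: 63.2
```

move_arm:
  steps:
    - [[0.043,-0.068,0,0.341,1],[0.043,-0.068,0,0.341,1],[0.043,-0.068,0,0.341,1],[0.043,-0.068,0,0.341,1],[0.043,-0.068,0,0.341,1],[0.043,-0.068,0,0.341,1],[0.043,-0.068,0,0.341,1],[0.043,-0.068,0,0.341,1],[0.043,-0.068,0,0.341,1],[0.043,-0.068,0,0.341,1],[0.043,-0.068,0,0.341,1],[0.043,-0.068,0,0.341,1],[0.038,-0.059,0,0.341,1],[0.032,-0.051,0,0.3,1],[0.027,-0.042,0,0.25,1],[0.021,-0.034,0,0.2,1],[0.016,-0.025,0,0.15,1],[0.011,-0.017,0,0.1,1],[0.005,-0.008,0,0.05,1],[0,0,0,0,1]]

```text
clock: 27.4
tcp_pos: [0.6188, -0.0599, 0.0931]
tool_rot: [0.0, 0.645, 0.765, 0.0]
wrist_force: [0.1, -0.7, -0.8]
opening: 0.169
grasp_force: 63.3
```

```bash
cat >> h.py <<'E'
def pan(c,o):
    q=o["tool_rot"];yaw=2*np.degrees(np.arctan2(q[2],q[1]));zu=o["tcp_pos"][2]*1000-29.4;l,h=scoop(c,o["tcp_pos"],yaw,.3)
    m=l[(h[:,1]<75)&(h[:,2]>128)&(l[:,2]>zu+14)&(l[:,2]<zu+31)&(l[:,0]>45)&(l[:,0]<140)&(abs(l[:,1]+1.8)<25)]
    H,xe,ye=np.histogram2d(m[:,0]-77.5,m[:,1]+1.8,[np.arange(-40,70,5),np.arange(-30,31,5)]);print(" yaw",round(yaw,2),"pan centre in tray",tr(o["tcp_pos"]).round(1))
    for i in range(len(H)):
        if H[i].any(): print("  x",int(xe[i]),"".join("%3d"%v if v else "  ." for v in H[i]))
E
python3 - <<'E'
from h import *
o=get_obs();print(o["tcp_pos"],o["wrist_force"],o["clock"])
for n in("scene","top"):
    c=imaging.camera(n);np.savez(n+"12.npz",**c);print(n);pan(c,o)
loose(dict(np.load("scene12.npz")))
E
```

```text
[ 0.61883042 -0.05994048  0.09309358] [ 0.12809568 -0.68695888 -0.80837411] 27.4
scene
 yaw 99.73 pan centre in tray [-97.6   1.9]
  x -30   .  .  .  .  .  .  .  .  .  .  1  .
  x -10   .  .  .  .  .  .  .  .  .  .  1  .
  x 10   .  .  .  .  2  .  .  .  .  .  1  .
  x 15   .  .  3  7  7  2  .  .  .  .  .  .
  x 20   .  1 11  6  7  2  .  .  .  2  1  .
  x 25   .  .  7  8  5  1  .  .  6  5  7  .
  x 30   .  .  3  4  2  .  .  .  8  6  7  .
  x 35   .  .  .  .  .  .  .  . 10  5  4  .
  x 40   .  .  .  .  .  .  .  .  1  5  1  .
top
 yaw 99.73 pan centre in tray [-97.6   1.9]
  blob 133 [712. 210.  20.  15.  69.  13.] [421. 309.]
  blob 9 [758. 185.  22.   8.   1.  17.] [413. 332.]
  blob 1462 [783. -80.  24.  79.  79.  15.] [275. 354.]
  blob 1465 [829. 373.  17.  43. 150.  12.] [522. 364.]
  blob 76 [ 844. -283.   28.   16.   30.   15.] [162. 395.]
  blob 20 [ 847. -311.   29.    7.   19.    3.] [146. 398.]
```

Both are safely aboard and the scoop is aligned over the tray. I lower it into the tray and yank back.

move_arm:
  steps:
    - [[0,0,-0.02,0,1],[0,0,-0.04,0,1],[0,0,-0.06,0,1],[0,0,-0.08,0,1],[0,0,-0.08,0,1],[0,0,-0.08,0,1],[0,0,-0.07,0,1],[0,0,-0.06,0,1],[0,0,-0.04,0,1],[0,0,-0.03,0,1],[0,0,-0.01,0,1],[0,0,0,0,1],[0.084,-0.493,0,0,1],[0.037,-0.217,0,0,1],[0,0,0,0,1],[0,0,0,0,1],[0,0,0,0,1]]

```text
clock: 29.2
tcp_pos: [0.6307, -0.13, 0.0361]
tool_rot: [-0.0, 0.644, 0.765, 0.0]
wrist_force: [-0.2, 0.7, -1.4]
opening: 0.168
grasp_force: 63.4
```

Run:
```python
from h import *
o=get_obs();print(o["tcp_pos"],o["wrist_force"],o["clock"])
for n in("scene",):
    c=imaging.camera(n);np.savez(n+"13.npz",**c);print(n);pan(c,o);loose(c)
    P=cloud(c).reshape(-1,3);h=cv2.cvtColor(c["image"],cv2.COLOR_BGR2HSV).reshape(-1,3)
    t=tr(P);k=(t[:,0]>-40)&(t[:,0]<104)&(abs(t[:,1])<30)&(P[:,2]>.014)&(h[:,1]<75)&(h[:,2]>130);print(k.sum(),np.c_[t,P[:,2]*1000][k][::8].round().tolist())
```

```text
[ 0.63071375 -0.13000583  0.03614998] [-0.16154198  0.71547433 -1.42244665] 29.2
scene
 yaw 99.76 pan centre in tray [-168.7    1.9]
  x -30   .  .  .  .  .  .  .  .  .  .  1  .
  x 15   .  .  .  .  .  .  .  .  .  .  1  .
  blob 60 [584.  44.  24.  20.  18.  15.] [330. 255.]
  blob 73 [617.  32.  23.  17.  20.  12.] [325. 270.]
  blob 129 [712. 211.  20.  15.  69.  13.] [421. 309.]
  blob 1453 [783. -80.  24.  80.  79.  16.] [275. 354.]
  blob 1488 [829. 373.  17.  43. 151.  12.] [522. 364.]
  blob 38 [ 842. -288.   29.   15.   24.    3.] [159. 394.]
  blob 25 [ 844. -275.   26.   15.   11.   15.] [167. 395.]
146 [[102.0, 27.0, 45.0], [8.0, 27.0, 23.0], [9.0, 24.0, 24.0], [6.0, 22.0, 26.0], [2.0, 21.0, 24.0], [18.0, 18.0, 23.0], [18.0, 16.0, 22.0], [17.0, 13.0, 24.0], [102.0, -22.0, 47.0], [102.0, -27.0, 44.0], [-12.0, -5.0, 27.0], [-14.0, -5.0, 22.0], [2.0, -10.0, 24.0], [-2.0, -13.0, 27.0], [-4.0, -14.0, 25.0], [-9.0, -15.0, 25.0], [-12.0, -18.0, 27.0], [-9.0, -17.0, 21.0], [-5.0, -19.0, 17.0]]
```

Both are in the tray (x≈10, y≈20 and x≈−6, y≈−13) and the pan is empty. I return the scoop to its place on the mat.

move_arm:
  steps:
    - [[0,0,0.1,0,1],[0,0,0.2,0,1],[0,0,0.2,0,1],[0,0,0.2,0,1],[0,0,0.2,0,1],[0,0,0.08,0,1],[-0.128,-0.189,0,-0.9,1],[-0.128,-0.189,0,-0.9,1],[-0.128,-0.189,0,-0.9,1],[-0.128,-0.189,0,-0.9,1],[-0.128,-0.189,0,-0.9,1],[-0.128,-0.189,0,-0.9,1],[-0.128,-0.189,0,-0.9,1],[-0.128,-0.189,0,-0.9,1],[-0.128,-0.189,0,-0.9,1],[-0.128,-0.189,0,-0.9,1],[-0.128,-0.189,0,-0.9,1],[-0.123,-0.189,0,-0.9,1],[0,0,0,0,1]]

```text
clock: 31.15
tcp_pos: [0.4764, -0.3595, 0.1339]
tool_rot: [0.0, 0.922, 0.387, -0.0]
wrist_force: [-0.1, -0.4, -1.9]
opening: 0.172
grasp_force: 63.3
```

move_arm:
  steps:
    - [[0,0,-0.15,0,1],[0,0,-0.2,0,1],[0,0,-0.2,0,1],[0,0,-0.2,0,1],[0,0,-0.1,0,1],[0,0,-0.06,0,1],[0,0,-0.04,0,1],[0,0,0,0,1],[0,0,0,0,1]]

```text
clock: 32.05
tcp_pos: [0.4782, -0.3581, 0.0398]
tool_rot: [0.001, 0.921, 0.389, 0.0]
wrist_force: [-0.2, -0.2, -1.6]
opening: 0.175
grasp_force: 63.2
```

move_arm:
  steps:
    - [[0,0,-0.03,0,1],[0,0,-0.02,0,1],[0,0,-0.005,0,1],[0,0,0,0,1],[0,0,0,0,1]]

```text
clock: 32.55
tcp_pos: [0.4778, -0.3578, 0.0336]
tool_rot: [0.0, 0.921, 0.389, 0.0]
wrist_force: [0.1, 0.4, -0.6]
opening: 0.17
grasp_force: 63.4
```

Contact is light. I release and lift away.

move_arm:
  steps:
    - [[0,0,0,0,0.4],[0,0,0,0,0],[0,0,0,0,-0.5],[0,0,0,0,-1],[0,0,0,0,-1],[0,0,0,0,-1],[0,0,0.1,0,-1],[0,0,0.2,0,-1],[0,0,0.3,0,-1],[0,0,0.3,0,-1],[-0.1,0.2,0.3,0,-1],[-0.1,0.4,0.1,0,-1],[-0.1,0.4,0,0,-1],[-0.1,0.4,0,0,-1],[0,0,0,0,-1],[0,0,0,0,-1]]

```text
clock: 34.15
tcp_pos: [0.4382, -0.2175, 0.1647]
tool_rot: [0.001, 0.921, 0.389, 0.0]
wrist_force: [0.5, 0.6, -0.6]
opening: 1.001
grasp_force: 0.0
```

Run:
```python
from h import *
o=get_obs();print(o["tcp_pos"],o["clock"])
a=imaging.camera("scene");b=imaging.camera("top")
for c in(a,b):
    P=cloud(c).reshape(-1,3);h=cv2.cvtColor(c["image"],cv2.COLOR_BGR2HSV).reshape(-1,3)
    k=(P[:,2]>.07)&(P[:,2]<.09)&(h[:,1]>110)&(P[:,0]>.42)&(P[:,0]<.53)&(P[:,1]<-.3)&(P[:,1]>-.42);p=P[k]
    if k.sum()>9: print(cv2.minAreaRect((p[:,:2]*1000).astype(np.float32)),np.median(p[:,2]))
cv2.imwrite("pics/fin.png",np.hstack([cv2.resize(a["image"][130:330,100:480],(400,211)),cv2.resize(b["image"][120:320,90:470],(400,211))]))
```

```text
[ 0.43821388 -0.21752152  0.16471922] 34.15
((478.7486267089844, -360.9988708496094), (80.42671203613281, 14.518057823181152), 44.61788558959961) 0.08213532943621032
```

View pics/fin.png

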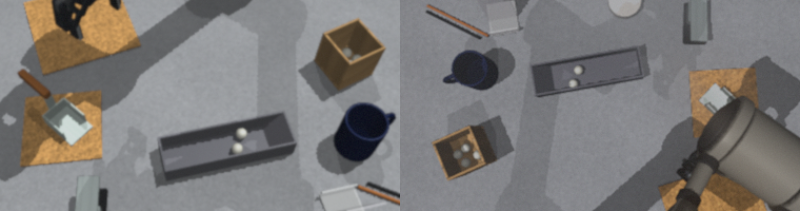

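The picture shows the scoop level on the small mat at (65,120), two marbles in the tray at (240,132) and (238,148), and four in the holder at (460–477, 147–160). Mug and holder are in place.

```bash
python3 -c "from cell import close_job;print(close_job())"
```

```text
the job is handed in; nothing more can be done
None
```

The job is handed in at about 34 s of the 61 s allowed, with no verdict returned: four marbles are in the holder and two in the tray. Those two rolled out onto the table after the first scoop and were scooped back, using the mug's side as a light backstop; the mug did not measurably move. The scoop stands level on the small cork mat and is released.

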